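Load the mixing station and hold its plunger at mixing height

ROBOT

A 6-joint arm with a two-finger parallel gripper is mounted at the origin on the work surface. World frame = base frame: x ahead of the robot, y to its left, z up, the work surface at z = 0. Lengths are in m, angles in rad, forces in N, time in s.
With the tool pointing down it reaches from about 0.375 to 0.9 m from the base axis. Payload 3.1 kg.
Tool frame: the origin (TCP) lies at the very end of the fingers, on their centre line; the grasp point (between the pads) lies 19 mm behind it (hold_point_z is the distance from the TCP to the grasp point, in m); x points along the fingers, y is the direction in which the jaws open and shut, and the axes are right-handed (so a half turn about x gives the same grasp; the last joint's range is limited). The gripper opens to 87 mm and grips with 3 to 60 N. Pads are 19 mm wide; open, the fingers measure 117 mm over their backs; the gripper's body (75 mm by 190 mm) begins 51 mm behind the grasp point.
Start: joints at [1.044, 0.527, 1.433, -0, 1.181, -0.178], TCP at [0.213, 0.588, 0.223] pointing down, gripper open.
Joint ranges: [-3.08, 3.08], [-0.75, 2.2], [0.22, 2.44], [-1.43, 4.57], [0, 2.65], [-2.85, 2.85]. Speed limits (rad/s): [2.79, 2.79, 3.14, 3.14, 3.14, 3.14].

INTERFACE

Orientations are given as a unit quaternion [x, y, z, w].
In Python, from rig import * gives the robot as it stands.
- The arm moves only by the tool send_rows, never from a script. Its argument "steps" is a list that holds one entry, the list of rows, each a list of 6 numbers: the shift along the tool's x, y, z in cm, then the turn, a rotation vector about the tool's x, y, z in units of 6 degrees (1.0 is 6 degrees). In form: [[[x, y, z, wx, wy, wz], ...]]. A call has 1 to 8 rows; each row shifts and turns the pose as measured when the row begins, along the tool's axes as they then stand; what a row does not reach is not made up. A row lasts 1/12 s, in which the tool goes at most 41.7 mm and 7.16 degrees, less where a joint would pass 70% of its speed; a pose out of reach is approached as far as the arm can. A call is refused whole if a number of a shift passes 4.17 or a number of a turn 1, either way. A call with a gripper value outside its range is refused whole. "gripper" is the closure, from 0 (fully open) to 1 (shut), set as the call begins (left out, the last holds). The fingers move at their own pace and stop on an object; "force" is the grip in N (left out, the last holds). Time passes only in rows, so rows that do not move let the fingers close. It gives the time, the measured TCP pose, the force and the opening at its end, in the units of the state.
- get_obs(): the state, without advancing time (a new reading comes with each control period).
- camera(name): name is "side" or "top" or "wrist"; returns (picture, depth): 400x640x3 uint8, red, green, blue; 400x640 float32, m along the optical axis (not along the pixel's ray), 0 where there is no reading.
- camera_params(name): a dict with "intrinsics" (3x3 intrinsics, pixels), "position" and "attitude" of the camera in the world; the wrist camera has in their place "T_tool_cam" (4x4, takes a point from camera to tool coordinates, whose origin is the TCP and whose axes are the tool frame's). Camera axes: x right, y down, z forward; pixel columns grow to the right and rows downward; lengths in m; the calibration is good to about 2 mm. The wrist camera is an equidistant fisheye: a pixel r from the principal point sees the ray r / f radians off the axis. A picture is of the moment at which its call begins: read the wrist's pose just before it. camera_params takes no time and is no camera call.
- hand_in(): hands the job in, once; it reports no verdict.
The state is a dict: "time": time; "q": joint angles; "joint_velocities": joint speeds; "joint_torque": joint torques, N m; "position": TCP position; "tool_rot": TCP orientation; "ft_force": force on the tool from outside, world axes, zero at the start; "moment": the same for the moment, N m; "grip_width": finger opening in m.
Only numpy, scipy, OpenCV 4.12 (cv2) and the standard library are available. Lean on these libraries where they do the work, as an engineer would, in place of code of your own. Each camera call takes 0.05 s, during which the arm holds its last target.

TASK

Take the blue-capped and the orange-capped sample tube out of the bench rack and drop each, foot down, fully home into the well of its own colour on the mixing station, leaving the grey-capped tubes and everything else on the bench where they are. Then run the mixer: press its yellow spring-loaded hold-to-run plunger straight down until its top is level with the green band of the gauge post beside it, never as far as the red, and finish while still holding it there (let go and the mixer stops).

Things in the scene. Friction and masses are not known exactly. Their poses are not given: they have to be found in the camera images.
- tube_blue: 94 mm tall, 25 g: clear body 16 mm in diameter, plain cylindrical blue cap 19 mm in diameter on the top 24 mm; origin at the centre of its foot, z up towards the cap. Stands in a rack hole at the start, its foot 10 mm above the bench, cap clear of the rack
- tube_orange: 94 mm tall, 25 g: clear body 16 mm in diameter, plain cylindrical orange cap 19 mm in diameter on the top 24 mm; origin at the centre of its foot, z up towards the cap. Stands in a rack hole at the start, like the blue one
- tube_grey1: 94 mm tall, 25 g: clear body 16 mm in diameter, plain cylindrical grey cap 19 mm in diameter on the top 24 mm; origin at the centre of its foot, z up towards the cap. Stays in the rack
- tube_grey2: 94 mm tall, 25 g: clear body 16 mm in diameter, plain cylindrical grey cap 19 mm in diameter on the top 24 mm; origin at the centre of its foot, z up towards the cap. Stays in the rack
- rack: white rack block 60 x 200 x 55 mm, fixed to the bench, four holes 20 mm wide and 45 mm deep in one row along its y axis, 45 mm apart, holding the four tubes in any order; origin at the centre of its underside; x is across the row, clear on both sides for a gripper's fingers
- station: mixing station, a low cream instrument 160 x 300 mm fixed to the bench, deck 30 mm high; origin at the centre of its underside. In a row along its y axis: wells at y = -100 and -30 mm, plunger tower (70 x 70 mm, top 80 mm above the bench) at y = +75 mm, gauge post (26 x 10 mm, top 130 mm above the bench) at y = +123 mm; x is across the row
- well_blue_hole0 (a point): square blue block 44 x 44 x 55 mm fixed on the station's deck, with one round vertical hole in its top, 20 mm in diameter (16 mm tube) and 45 mm deep; this point is the centre of the hole's mouth, 85 mm above the bench; z up. The blue and the other well may change places; the wells stand 70 mm apart. A tube fully home has its foot 40 mm and its cap top 134 mm above the bench: carry the other one clear over it
- well_orange_hole0 (a point): square orange block 44 x 44 x 55 mm fixed on the station's deck, with one round vertical hole in its top, 20 mm in diameter (16 mm tube) and 45 mm deep; this point is the centre of the hole's mouth, 85 mm above the bench; z up. The orange and the other well may change places; the wells stand 70 mm apart. A tube fully home has its foot 40 mm and its cap top 134 mm above the bench: carry the other one clear over it
- plunger_top (a point): centre of the flat top of the yellow plunger head (44 mm in diameter, 14 mm thick) on a steel stem; 126 mm above the bench when not pressed; moves straight down with it. A thin black pointer on the head's edge shows this height against the gauge post
- plunger (a joint): travel of the plunger, m: 0 = up (as it starts), grows as it is pressed, 0.026 = bottomed. A spring pushes it back: 2.4 N at 0, 0.3 N more per mm (6.3 N at 13 mm). Green band = 9 to 17 mm of travel, red from 20 mm on
- green_band (a point): middle of the green band (8 mm high) on the gauge post, 113 mm above the bench, the height of plunger_top at 13 mm of travel; the post is white above the band and 3 mm below it, then red
- bottle: bystander: white bottle with red cap, 66 mm wide, 150 mm tall; origin at its underside
- beaker: bystander: open glass beaker, 70 mm wide, 85 mm tall; origin at its underside
- jar: bystander: amber jar with white lid, 60 mm wide, 70 mm tall; origin at its underside
- marker: bystander: marker pen lying down, 135 mm long, 15 mm thick, green cap; origin on the bench under its middle
Not all that is in view belongs to the job. Leave any black or turquoise look-alike of the tube_orange alone.

How it is judged:
By the outcome, as a careful person would: the job done as asked, in the order asked, and still so for the second after the job is handed in, while the arm keeps its last pose, push and grip.
It also fails if it takes over 61 s, if anything falls off the work surface, if the arm or the gripper's body presses on something with over 40 N, if the wrist force passes 120 N, or if a joint passes its speed limit or range.

## Working session

There is one attempt and no reset: what is moved stays moved. The work goes in short steps, Python scripts to look and compute and a tool call to move; the robot and the scene stay as the last step left them, time stands still between calls to the robot, and variables do not carry over. Pictures are saved under pics/ and viewed, and the job is handed in when it is done.

Besides the shell and the picture viewer there is one more tool, called after "Emit:" as name([rows], argument=value, ...), one row to a line, values as JSON. send_rows: Moves the arm, as the interface text tells. Its arguments: {"type":"object","properties":{"steps":{"type":"array"},"gripper":{"type":"number"},"force":{"type":"number"}},"required":["steps"]}

```bash
ls; mkdir -p pics; python3 - <<'E'
from rig import *
import cv2
o=get_obs()
for k,v in o.items(): print(k,v)
for n in ["side","top","wrist"]:
    print(n,camera_params(n))
    p,d=camera(n)
    cv2.imwrite(f"pics/{n}0.png",p[:,:,::-1])
    import numpy as np
    np.savez(f"pics/{n}0.npz",p=p,d=d)
E
```

```text
pics
time 0.0
q [ 1.04452285e+00  5.28486803e-01  1.43387921e+00 -3.73385617e-05
  1.18141387e+00 -1.78515723e-01]
joint_velocities [-0.00059987 -0.00059226 -0.00160917  0.00209821  0.00024265  0.00169821]
joint_torque [-1.62918102e-03 -4.40043855e+01 -1.76595283e+01  6.31648349e-02
  5.80524502e-02 -1.37623442e-04]
position [0.21261351 0.58694923 0.22156631]
tool_rot [ 0.1215973   0.6967003  -0.1230573   0.69618941]
ft_force [ 0.46150175  0.56251942 -0.25333934]
moment [-0.00878705 -0.00428586  0.00917178]
grip_width 0.08709899773729332
side {'intrinsics': array([[465.86450036,   0.        , 321.67758853],
       [  0.        , 465.86450036, 197.59846818],
       [  0.        ,   0.        ,   1.        ]]), 'position': array([ 0.52106039, -0.70915744,  0.92923862]), 'attitude': array([ 0.92621756, -0.04005749,  0.00741638, -0.37478183])}
top {'intrinsics': array([[408.49999998,   0.        , 319.30978068],
       [  0.        , 408.49999998, 196.42835271],
       [  0.        ,   0.        ,   1.        ]]), 'position': array([0.36272172, 0.10103229, 1.11391773]), 'attitude': array([-0.69472395,  0.71047553, -0.08004427,  0.07858793])}
wrist {'intrinsics': array([[309.70691629,   0.        , 320.59438184],
       [  0.        , 309.70691629, 196.97485784],
       [  0.        ,   0.        ,   1.        ]]), 'T_tool_cam': array([[ 5.02466193e-05, -2.57704711e-01,  9.66223721e-01,
        -1.63156088e-01],
       [ 9.99998513e-01,  1.67869562e-03,  3.95727426e-04,
        -7.77775454e-04],
       [-1.72397635e-03,  9.66222264e-01,  2.57704412e-01,
        -6.99866921e-02],
       [ 0.00000000e+00,  0.00000000e+00,  0.00000000e+00,
         1.00000000e+00]])}
```

View pics/side0.png

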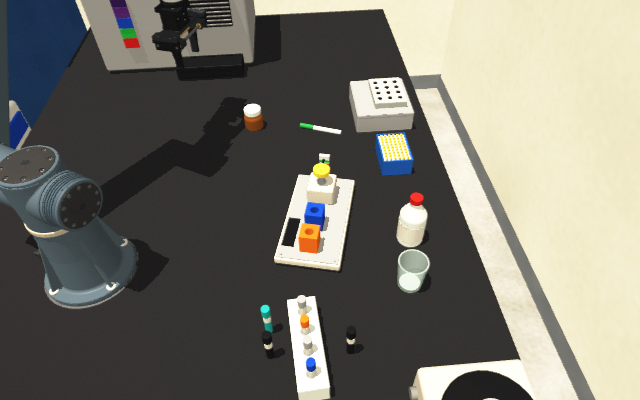

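View pics/top0.png

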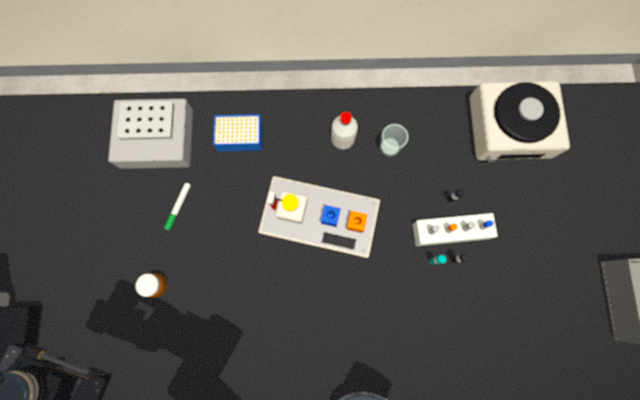

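View pics/wrist0.png

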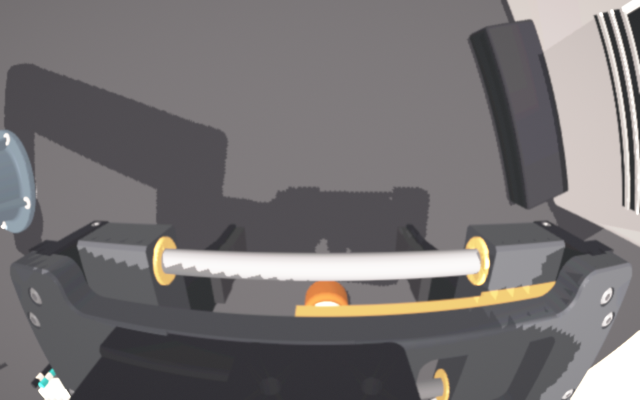

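```bash
cat > h.py <<'E'
import numpy as np, cv2
from scipy.spatial.transform import Rotation as R
from rig import *
def load(f):
    z=np.load(f); return z['p'],z['d']
def cam(n,obs=None):
    c=camera_params(n); K=c['intrinsics']
    if n!='wrist': return K,R.from_quat(c['attitude']).as_matrix(),np.array(c['position'])
    T=c['T_tool_cam']; Rt=R.from_quat(obs['tool_rot']).as_matrix()
    return K,Rt@T[:3,:3],Rt@T[:3,3]+np.array(obs['position'])
def rays(n,uv,obs=None):
    K,Rm,p=cam(n,obs); uv=np.atleast_2d(uv).astype(float)
    a=(uv[:,0]-K[0,2])/K[0,0]; b=(uv[:,1]-K[1,2])/K[1,1]
    if n=='wrist':
        r=np.hypot(a,b)+1e-12; d=np.c_[np.sin(r)*a/r,np.sin(r)*b/r,np.cos(r)]
    else: d=np.c_[a,b,np.ones_like(a)]
    return p,d@Rm.T
def onplane(n,uv,z,obs=None):
    p,d=rays(n,uv,obs); return p+d*((z-p[2])/d[:,2])[:,None]
def cloud(n,dep,mask,obs=None):
    v,u=np.nonzero(mask&(dep>0)); K,Rm,p=cam(n,obs)
    P,d=rays(n,np.c_[u,v],obs)
    dc=d@Rm
    return P+d*(dep[v,u]/dc[:,2])[:,None],np.c_[u,v]
def project(n,X,obs=None):
    K,Rm,p=cam(n,obs); c=(np.atleast_2d(X)-p)@Rm
    if n=='wrist':
        th=np.arctan2(np.hypot(c[:,0],c[:,1]),c[:,2]); h=np.hypot(c[:,0],c[:,1])+1e-12
        return np.c_[K[0,2]+K[0,0]*th*c[:,0]/h,K[1,2]+K[1,1]*th*c[:,1]/h]
    return np.c_[K[0,2]+K[0,0]*c[:,0]/c[:,2],K[1,2]+K[1,1]*c[:,1]/c[:,2]]
def hsv(p): return cv2.cvtColor(p,cv2.COLOR_RGB2HSV)
HUES={'blue':((105,150,60),(125,255,255)),'orange':((5,180,100),(16,255,255)),'yellow':((24,150,120),(34,255,255)),'red':((0,180,100),(4,255,255)),'green':((50,150,60),(75,255,255))}
def blobs(p,c,amin=8):
    m=cv2.inRange(hsv(p),*map(np.array,HUES[c]))
    n,l,s,ce=cv2.connectedComponentsWithStats(m)
    return [(l==i,s[i],ce[i]) for i in range(1,n) if s[i,4]>=amin]
E
python3 - <<'E'
from h import *
for n in ['side','top']:
    p,d=load(f'pics/{n}0.npz')
    for c in HUES:
        for m,s,ce in blobs(p,c):
            X,uv=cloud(n,d,m)
            if len(X): 
                print(n,c,s[:2],s[2:],ce.round(1),'zmin/max',X[:,2].min().round(3),X[:,2].max().round(3),'mean',X.mean(0).round(3))
                zt=X[:,2].max(); T=X[X[:,2]>zt-.006]; print('    top',len(T),T.mean(0).round(4), ((T.max(0)+T.min(0))/2).round(4))
E
```

```text
side blue [7 0] [  80  149 7218] [38.5 53.9] zmin/max -0.246 0.318 mean [-0.572  1.255 -0.073]
    top 3 [-0.106   0.1672  0.3172] [-0.106   0.1675  0.317 ]
side blue [117  18] [ 17  10 142] [124.6  22.6] zmin/max 0.18 0.217 mean [-0.05   0.907  0.197]
    top 16 [-0.0481  0.9062  0.2132] [-0.0484  0.9052  0.214 ]
side blue [375 132] [ 39  44 671] [392.8 160.9] zmin/max -0.003 0.061 mean [0.792 0.285 0.032]
    top 90 [0.7972 0.3123 0.0567] [0.7989 0.3196 0.0578]
side blue [305 202] [ 20  29 402] [314.8 213.7] zmin/max 0.031 0.09 mean [0.552 0.06  0.076]
    top 178 [0.5512 0.0652 0.0861] [0.5506 0.0666 0.0869]
side blue [306 358] [ 10  14 104] [310.4 364.2] zmin/max 0.08 0.106 mean [ 0.517 -0.332  0.1  ]
    top 67 [ 0.5166 -0.33    0.1043] [ 0.5164 -0.3297  0.1036]
side orange [244 114] [ 18  17 208] [252.8 122.8] zmin/max 0.004 0.057 mean [0.383 0.509 0.031]
    top 5 [0.3838 0.5067 0.0528] [0.3867 0.5072 0.0541]
side orange [299 227] [ 21  26 296] [309.5 243.8] zmin/max 0.03 0.086 mean [ 0.533 -0.019  0.059]
    top 32 [ 0.5328 -0.0194  0.0832] [ 0.5339 -0.0094  0.0832]
side oran
[... 3399 characters left out ...]
] zmin/max 0.015 0.048 mean [0.379 0.51  0.037]
    top 33 [0.3863 0.5091 0.0443] [0.3854 0.5097 0.0449]
top yellow [282 194] [ 16  17 204] [289.8 202.2] zmin/max 0.121 0.131 mean [0.576 0.17  0.126]
    top 128 [0.5746 0.1706 0.1272] [0.5748 0.1704 0.1285]
top red [341 112] [ 11  12 107] [345.6 117.1] zmin/max -0.001 0.156 mean [0.791 0.025 0.142]
    top 56 [0.7866 0.0252 0.1511] [0.7875 0.0245 0.1528]
top red [272 201] [ 5  8 14] [274.3 204.7] zmin/max 0.058 0.088 mean [0.581 0.214 0.075]
    top 4 [0.5799 0.2144 0.0856] [0.5817 0.2147 0.0857]
top green [164 214] [12 16 93] [169.6 221.9] zmin/max -0.003 0.02 mean [0.553 0.506 0.012]
    top 40 [0.553  0.5055 0.0156] [0.5531 0.5054 0.0169]
```

```bash
python3 - <<'E'
from h import *
p,d=load('pics/side0.npz'); q,d2=load('pics/top0.npz')
a=cv2.resize(p[145:275,240:400],None,fx=4.5,fy=4.5,interpolation=cv2.INTER_CUBIC)
cv2.imwrite('pics/side_st.png',a[:,:,::-1])
a=cv2.resize(q[170:265,250:510],None,fx=3,fy=3,interpolation=cv2.INTER_CUBIC)
b=cv2.resize(p[290:400,240:400],None,fx=2.6,fy=2.6,interpolation=cv2.INTER_CUBIC)
c=np.zeros((a.shape[0]+b.shape[0],max(a.shape[1],b.shape[1]),3),np.uint8); c[:a.shape[0],:a.shape[1]]=a; c[a.shape[0]:,:b.shape[1]]=b
cv2.imwrite('pics/mix.png',c[:,:,::-1]); print(c.shape)
E
```

```text
(571, 780, 3)
```

View pics/side_st.png

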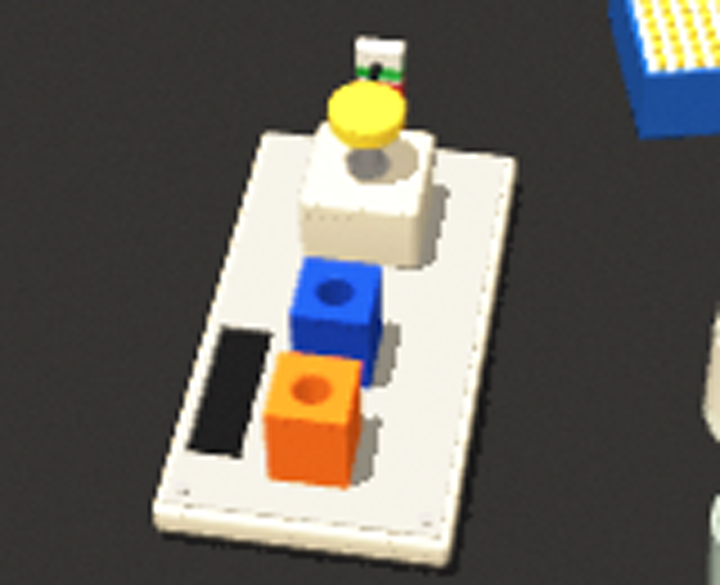

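View pics/mix.png

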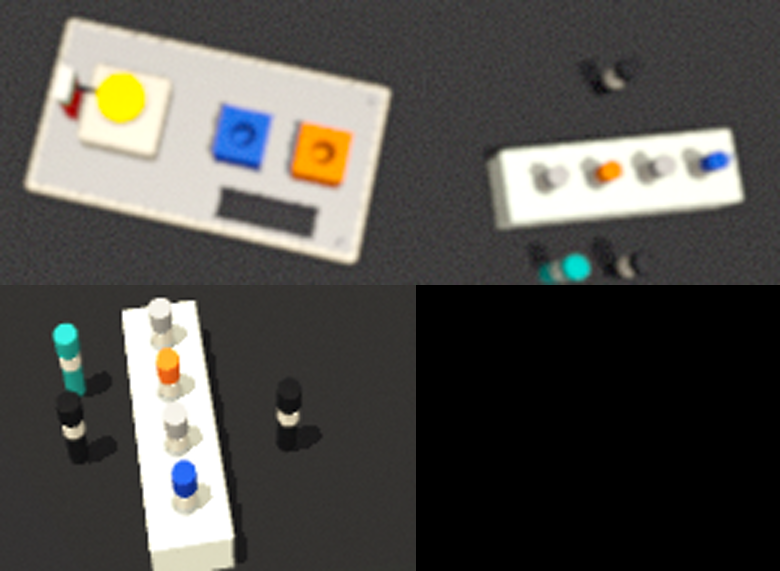

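```bash
python3 - <<'E'
from h import *
f=lambda x,y,s,a,b:((x+.5)/s-.5+a,(y+.5)/s-.5+b)
S={'blue':(336,292),'orange':(312,390),'plunger':(367,108)}
T={'blue':(242,134),'orange':(322,152),'plunger':(120.5,98)}
Z={'blue':.085,'orange':.085,'plunger':.126}
for k in S:
    a=f(*S[k],4.5,240,145); b=f(*T[k],3,250,170)
    print(k,onplane('side',a,Z[k])[0].round(4),onplane('top',b,Z[k])[0].round(4))
# caps by cap-centroid at z~.092..  rays
p,d=load('pics/side0.npz');q,d2=load('pics/top0.npz')
# well tops & deck by depth clouds
for n,(im,dd) in {'side':(p,d),'top':(q,d2)}.items():
    X,uv=cloud(n,dd,np.ones(dd.shape,bool))
    for nm,c,zz,r in [('rack',(.512,-.29),(.050,.060),.13),('deck',(.55,.08),(.026,.034),.2),('tower',(.57,.17),(.076,.084),.06),('wells',(.54,.035),(.081,.089),.075)]:
        m=(np.hypot(X[:,0]-c[0],X[:,1]-c[1])<r)&(X[:,2]>zz[0])&(X[:,2]<zz[1])
        (cx,cy),(w,h),ang=cv2.minAreaRect((X[m,:2]*1000).astype(np.float32)); print(n,nm,m.sum(),round(cx,1),round(cy,1),round(w,1),round(h,1),round(ang,1),X[m,2].mean().round(4))
    Hh=hsv(im)
    m=(np.hypot(X[:,0]-.512,X[:,1]+.29)<.13)&(X[:,2]>.098)
    Y=X[m]; 
    for y in (-.205,-.245,-.287,-.33):
        k=abs(Y[:,1]-y)<.016; print(n,'cap',k.sum(),Y[k].mean(0).round(4),((Y[k].max(0)+Y[k].min(0))/2).round(4)) if k.any() else 0
E
```

```text
blue [0.5511 0.0665 0.085 ] [0.5504 0.0691 0.085 ]
orange [ 0.5338 -0.0018  0.085 ] [0.5333 0.0016 0.085 ]
plunger [0.5769 0.1685 0.126 ] [0.5753 0.1696 0.126 ]
side rack 2218 512.1 -262.3 148.1 200.3 34.1 0.0552
side deck 3354 557.2 94.7 303.5 159.4 76.1 0.0305
side tower 387 575.5 168.2 73.9 69.9 75.6 0.0804
side wells 480 541.8 33.6 118.0 44.7 75.8 0.0853
side cap 60 [ 0.5066 -0.1965  0.1035] [ 0.5064 -0.1969  0.1032]
side cap 74 [ 0.5097 -0.2404  0.104 ] [ 0.5092 -0.2395  0.1028]
side cap 82 [ 0.5138 -0.2849  0.1039] [ 0.5478 -0.2824  0.1027]
side cap 89 [ 0.5164 -0.3294  0.1037] [ 0.5164 -0.3284  0.1024]
top rack 1411 514.9 -260.2 153.4 202.1 32.9 0.0551
top deck 4372 558.0 97.0 299.3 159.5 75.7 0.0301
top tower 427 578.3 177.2 85.6 69.6 75.7 0.0799
top wells 488 542.3 33.8 113.9 44.8 75.8 0.0851
top cap 35 [ 0.5042 -0.1952  0.1038] [ 0.4721 -0.1956  0.1039]
top cap 51 [ 0.5096 -0.2379  0.1034] [ 0.5159 -0.2447  0.1028]
top cap 50 [ 0.5128 -0.2817  0.1044] [ 0.5129 -0.282   0.1043]
top cap 47 [ 0.5162 -0.3268  0.104 ] [ 0.5159 -0.3267  0.1037]
```

```bash
cat >> h.py <<'E'
def goto(pos,yaw=4.7,obs=None):
    o=obs or get_obs(); Rt=R.from_quat(o['tool_rot']).as_matrix()
    a=np.radians(yaw)
    x=np.array([0,0,-1.]); best=None
    for s in (1,-1):
        y=s*np.array([np.cos(a),np.sin(a),0]); G=np.c_[x,y,np.cross(x,y)]
        rv=R.from_matrix(Rt.T@G).as_rotvec()
        if best is None or np.linalg.norm(rv)<np.linalg.norm(best): best=rv
    print('t',round(o['time'],2),'pos',np.round(o['position'],4),'q',np.round(o['q'],3),'w',round(o['grip_width'],4),'F',np.round(o['ft_force'],1))
    print('shift cm',(Rt.T@(np.array(pos)-o['position'])*100).round(2),'turn',(best/np.radians(6)).round(2)); return o
E
python3 - <<'E'
from h import *
o=goto([.5096,-.2395,.2]); print(R.from_quat(o['tool_rot']).as_matrix().round(3))
E
```

```text
t 0.15 pos [0.2127 0.5871 0.2218] q [ 1.044  0.528  1.434 -0.     1.181 -0.179] w 0.0868 F [-0.4 -0.3 -0. ]
shift cm [  2.27 -67.59  56.08] turn [1.09e+01 1.00e-02 2.00e-02]
[[-0.001  0.341  0.94 ]
 [-0.001  0.94  -0.341]
 [-1.    -0.002 -0.   ]]
```

Emit:
send_rows([
  [[0,-2.4,3.3,1,0,0],[0,-2.05,3.55,1,0,0],[0,-1.65,3.75,1,0,0],[0,-1.25,3.9,1,0,0],[0,-0.85,4.0,1,0,0],[0,-0.4,4.05,1,0,0],[0,0,4.1,1,0,0],[0,0.45,4.05,1,0,0]],
], gripper=0.5, force=15)

```text
time: 0.82
position: [0.3928, 0.3139, 0.2186]
tool_rot: [0.402, 0.583, -0.401, 0.581]
ft_force: [0.8, 0.6, 0.4]
grip_width: 0.0457
```

```bash
python3 - <<'E'
from h import *
o=goto([.5096,-.2395,.22])
E
```

```text
t 0.82 pos [0.3928 0.3139 0.2186] q [0.45  0.37  1.738 0.004 1.035 0.085] w 0.0457 F [0.8 0.6 0.4]
shift cm [-0.3  -8.72 55.88] turn [ 2.68 -0.03  0.02]
```

Emit:
send_rows([
  [[0,-0.65,4.05,0.9,0,0],[0,-0.25,4.1,0.9,0,0],[0,0.15,4.1,0.9,0,0],[0,0.5,4.05,0,0,0],[0,0.5,4.05,0,0,0],[0,0.5,4.0,0,0,0],[0,0.5,2.5,0,0,0],[0,0,0,0,0,0]],
])

```text
time: 1.48
position: [0.4522, 0.0369, 0.2179]
tool_rot: [0.488, 0.512, -0.485, 0.514]
ft_force: [-0.7, 0.1, 0.3]
grip_width: 0.0435
```

```bash
cat > snap.py <<'E'
import sys
from h import *
tag=sys.argv[1]
o=get_obs(); p,d=camera('wrist')
np.savez(f'pics/{tag}.npz',p=p,d=d,position=o['position'],tool_rot=o['tool_rot'])
cv2.imwrite(f'pics/{tag}.png',p[:,:,::-1])
E
python3 - <<'E'
from h import *
o=goto([.5096,-.2395,.22])
E
python3 snap.py w1
```

```text
t 1.48 pos [0.4522 0.0369 0.2179] q [-0.167  0.303  1.855  0.002  0.979 -0.222] w 0.0435 F [-0.7  0.1  0.3]
shift cm [-0.21  4.25 27.91] turn [-0.27 -0.01 -0.05]
```

View pics/w1.png

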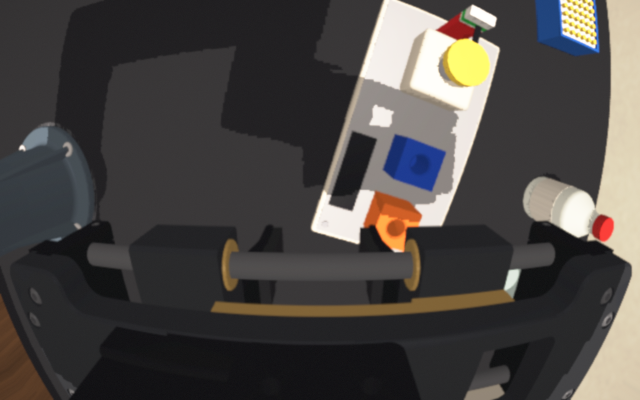

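```bash
python3 - <<'E'
from h import *
z=np.load('pics/w1.npz'); o={'position':z['position'],'tool_rot':z['tool_rot']}
p=z['p']
for nm,uv,h in [('blue',(421,162),.085),('orange',(396,228.5),.085)]: print(nm,onplane('wrist',uv,h,o)[0].round(4))
for c,h in (('yellow',.126),):
    for m,s,ce in blobs(p,c,50):
        print(c,s,ce,onplane('wrist',ce,h,o)[0].round(4))
a=cv2.resize(p[120:260,330:490],None,fx=4.5,fy=4.5,interpolation=cv2.INTER_CUBIC)
cv2.imwrite('pics/w1c.png',a[:,:,::-1])
E
```

```text
blue [0.5518 0.0691 0.085 ]
orange [ 0.5339 -0.0022  0.085 ]
yellow [447  43  23  43  78] [453.69230769  66.46153846] [0.5611 0.1612 0.126 ]
```

View pics/w1c.png

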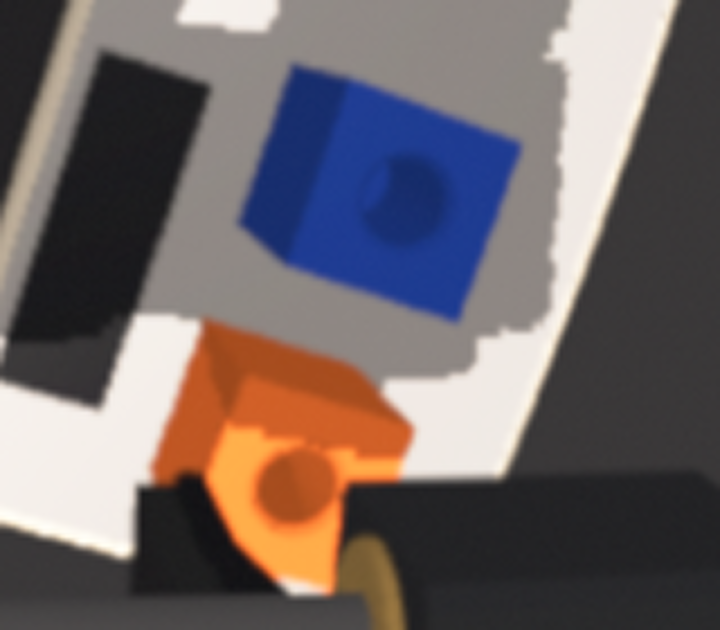

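```bash
python3 - <<'E'
from h import *
o=goto([.5163,-.3282,.18])
E
```

```text
t 1.53 pos [0.4512 0.0385 0.2177] q [-0.164  0.303  1.856  0.003  0.979 -0.22 ] w 0.0434 F [-0.4  0.2 -0. ]
shift cm [ 3.71  4.51 36.98] turn [-0.27 -0.02 -0.03]
```

Emit:
send_rows([
  [[0.2,0.6,4.1,-0.27,0,0],[0.4,0.6,4.1,0,0,0],[0.4,0.6,4.1,0,0,0],[0.4,0.6,4.1,0,0,0],[0.4,0.5,4.1,0,0,0],[0.4,0.5,4.1,0,0,0],[0.4,0.5,4.1,0,0,0],[0.4,0.5,3.0,0,0,0]],
])

```text
time: 2.2
position: [0.5216, -0.2649, 0.1835]
tool_rot: [0.476, 0.529, -0.47, 0.522]
ft_force: [-0.3, 0.3, -0.0]
grip_width: 0.0432
```

```bash
python3 - <<'E'
from h import *
o=goto([.5163,-.3282,.18])
E
```

```text
t 2.2 pos [ 0.5216 -0.2649  0.1835] q [-0.666  0.524  1.57   0.01   1.057 -0.774] w 0.0432 F [-0.3  0.3 -0. ]
shift cm [ 0.27 -1.18  6.25] turn [ 0.21 -0.12  0.01]
```

Emit:
send_rows([
  [[0,-0.6,2.8,0.1,-0.1,0],[0.2,-0.4,2.2,0.1,0,0],[0,-0.1,0.7,0,0,0],[0,0,0,0,0,0]],
])

```text
time: 2.53
position: [0.5192, -0.3265, 0.178]
tool_rot: [0.48, 0.521, -0.479, 0.519]
ft_force: [-0.9, 0.4, 0.0]
grip_width: 0.0435
```

```bash
python3 - <<'E'
from h import *
o=goto([.5163,-.3282,.13])
E
python3 snap.py w2
```

```text
t 2.53 pos [ 0.5192 -0.3265  0.178 ] q [-0.744  0.564  1.506  0.002  1.074 -0.827] w 0.0435 F [-0.9  0.4  0. ]
shift cm [ 4.8  -0.3   0.17] turn [-0.01 -0.03  0.  ]
```

View pics/w2.png

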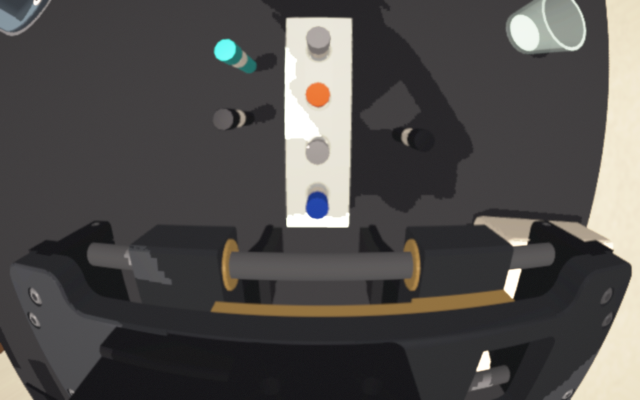

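```bash
python3 - <<'E'
from h import *
z=np.load('pics/w2.npz'); o={'position':z['position'],'tool_rot':z['tool_rot']}
p=z['p']
print(project('wrist',[[.5163,-.3282,.104],[.5096,-.2395,.104]],o).round(1))
for c in ('blue','orange'):
    m=cv2.inRange(hsv(p),*map(np.array,HUES[c])); n,l,s,ce=cv2.connectedComponentsWithStats(m)
    for i in range(1,n):
        if s[i,4]>50: print(c,s[i],ce[i].round(1),onplane('wrist',ce[i],.104,o)[0].round(4))
a=cv2.resize(p[70:230,270:370],None,fx=4,fy=4,interpolation=cv2.INTER_CUBIC)
cv2.imwrite('pics/w2c.png',a[:,:,::-1])
E
```

```text
[[316.8 206.5]
 [317.5  93.1]]
blue [307 192  21  26 425] [316.8 205.1] [ 0.5162 -0.327   0.104 ]
orange [307  84  22  22 372] [317.4  94.3] [ 0.5097 -0.2404  0.104 ]
```

View pics/w2c.png

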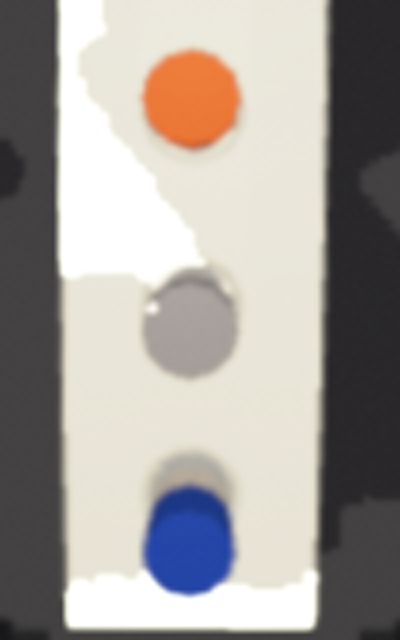

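Emit:
send_rows([
  [[2.0,-0.3,0.17,0,0,0],[3.0,0,0,0,0,0],[3.0,0,0,0,0,0],[1.5,0,0,0,0,0],[0.5,0,0,0,0,0],[0,0,0,0,0,0]],
])

```text
time: 3.08
position: [0.5192, -0.3129, 0.0782]
tool_rot: [0.478, 0.524, -0.474, 0.521]
ft_force: [-0.2, 0.4, 0.5]
grip_width: 0.0439
```

```bash
python3 - <<'E'
from h import *
o=goto([.5163,-.3282,.073])
E
```

```text
t 3.08 pos [ 0.5192 -0.3129  0.0782] q [-0.73   0.693  1.592  0.008  0.861 -0.829] w 0.0439 F [-0.2  0.4  0.5]
shift cm [ 0.51 -0.44  1.5 ] turn [ 0.11 -0.07 -0.01]
```

Emit:
send_rows([
  [[0.2,-0.4,1.5,0.1,-0.07,0],[0.2,0,0,0,0,0],[0,0,0,0,0,0]],
])

```text
time: 3.33
position: [0.5181, -0.3268, 0.0763]
tool_rot: [0.478, 0.52, -0.478, 0.522]
ft_force: [-0.1, -0.3, 0.1]
grip_width: 0.0438
```

```bash
python3 - <<'E'
from h import *
o=goto([.5163,-.3282,.073])
E
```

```text
t 3.33 pos [ 0.5181 -0.3268  0.0763] q [-7.450e-01  7.000e-01  1.581e+00  1.000e-03  8.570e-01 -8.330e-01] w 0.0438 F [-0.1 -0.3  0.1]
shift cm [ 0.33 -0.19  0.12] turn [ 0.04  0.02 -0.03]
```

Emit:
send_rows([
  [[0.3,-0.2,0.2,0,0,0],[0.1,0,0.1,0,0,0]],
])

```text
time: 3.5
position: [0.5174, -0.3315, 0.0744]
tool_rot: [0.478, 0.518, -0.478, 0.524]
ft_force: [-0.1, 0.5, -0.6]
grip_width: 0.0437
```

```bash
python3 - <<'E'
from h import *
o=goto([.5163,-.3282,.073])
E
```

```text
t 3.5 pos [ 0.5174 -0.3315  0.0744] q [-0.752  0.704  1.581  0.002  0.849 -0.839] w 0.0437 F [-0.1  0.5 -0.6]
shift cm [ 0.13 -0.09 -0.34] turn [ 0.04  0.05 -0.06]
```

Emit:
send_rows([
  [[0.1,-0.1,-0.2,0,0,0],[0,0,0,0,0,0],[0,0,0,0,0,0]],
])

```text
time: 3.75
position: [0.5165, -0.3308, 0.0745]
tool_rot: [0.479, 0.517, -0.478, 0.524]
ft_force: [-0.2, -0.4, -1.2]
grip_width: 0.0436
```

```bash
python3 - <<'E'
from h import *
o=goto([.5163,-.3282,.073])
E
```

```text
t 3.75 pos [ 0.5165 -0.3308  0.0745] q [-0.752  0.702  1.586  0.002  0.843 -0.838] w 0.0436 F [-0.2 -0.4 -1.2]
shift cm [ 0.14  0.   -0.26] turn [ 0.03  0.07 -0.08]
```

Emit:
send_rows([
  [[0.15,0,-0.25,0.03,0.07,-0.08],[0,0,0,0,0,0]],
])

```text
time: 3.92
position: [0.5161, -0.3282, 0.0731]
tool_rot: [0.479, 0.52, -0.479, 0.519]
ft_force: [0.5, 0.6, -0.4]
grip_width: 0.0437
```

```bash
python3 - <<'E'
from h import *
o=goto([.5163,-.3282,.073])
E
```

```text
t 3.92 pos [ 0.5161 -0.3282  0.0731] q [-0.749  0.706  1.581 -0.     0.856 -0.83 ] w 0.0437 F [ 0.5  0.6 -0.4]
shift cm [0.01 0.02 0.  ] turn [-0.01 -0.01  0.01]
```

Spot on. Close.

Emit:
send_rows([
  [[0,0,0,0,0,0],[0,0,0,0,0,0],[0,0,0,0,0,0],[0,0,0,0,0,0],[0,0,0,0,0,0],[0,0,0,0,0,0]],
], gripper=1, force=20)

```text
time: 4.42
position: [0.5164, -0.3278, 0.0728]
tool_rot: [0.479, 0.521, -0.479, 0.519]
ft_force: [0.4, -0.4, 0.2]
grip_width: 0.0181
```

```bash
python3 - <<'E'
from h import *
o=goto([.5163,-.3282,.073])
E
```

```text
t 4.42 pos [ 0.5164 -0.3278  0.0728] q [-0.748  0.706  1.581 -0.     0.856 -0.829] w 0.0181 F [ 0.4 -0.4  0.2]
shift cm [-0.02 -0.01  0.04] turn [-0.   -0.01  0.01]
```

Emit:
send_rows([
  [[-0.7,0,0,0,0,0],[-1.0,0,0,0,0,0],[-1.0,0,0,0,0,0]],
])

```text
time: 4.67
position: [0.5149, -0.3266, 0.0993]
tool_rot: [0.479, 0.523, -0.479, 0.517]
ft_force: [0.1, 0.3, -0.5]
grip_width: 0.0181
```

```bash
python3 - <<'E'
from h import *
o=goto([.5163,-.3282,.14])
E
```

```text
t 4.67 pos [ 0.5149 -0.3266  0.0993] q [-0.748  0.667  1.568 -0.     0.914 -0.829] w 0.0181 F [ 0.1  0.3 -0.5]
shift cm [-4.07  0.1   0.15] turn [-0.01 -0.05  0.05]
```

Emit:
send_rows([
  [[-1.3,0.1,0.15,0,-0.05,0.05],[-1.3,0,0,0,-0.02,0.02],[-1.4,0,0,0,-0.02,0.02]],
])

```text
time: 4.92
position: [0.5162, -0.3282, 0.1435]
tool_rot: [0.479, 0.517, -0.479, 0.522]
ft_force: [0.8, -0.5, -0.2]
grip_width: 0.0181
```

```bash
python3 - <<'E'
from h import *
o=goto([.5163,-.3282,.19])
E
```

```text
t 4.92 pos [ 0.5162 -0.3282  0.1435] q [-7.490e-01  6.030e-01  1.545e+00  1.000e-03  9.860e-01 -8.310e-01] w 0.0181 F [ 0.8 -0.5 -0.2]
shift cm [-4.65  0.04  0.02] turn [-0.01  0.05 -0.05]
```

Emit:
send_rows([
  [[-2.0,0,0,0,0.04,-0.04],[-2.0,0,0,0,0,0],[-1.0,0.5,-2.0,0,0,0],[0,0.7,-4.0,0,0,0],[0,0.7,-4.0,0,0,0],[0,0.7,-4.0,0,0,0],[0,0.7,-4.0,0,0,0],[0,0.7,-4.0,0,0,0]],
])

```text
time: 5.58
position: [0.545, -0.1125, 0.2126]
tool_rot: [0.484, 0.503, -0.482, 0.529]
ft_force: [0.3, 0.5, -1.1]
grip_width: 0.0183
```

```bash
python3 - <<'E'
from h import *
o=goto([.551,.068,.195])
E
```

```text
t 5.58 pos [ 0.545  -0.1125  0.2126] q [-0.398  0.435  1.642 -0.012  1.029 -0.458] w 0.0183 F [ 0.3  0.5 -1.1]
shift cm [  1.35   1.74 -18.01] turn [-0.15  0.25 -0.26]
```

Emit:
send_rows([
  [[0.3,0.4,-4.0,-0.05,0.1,-0.1],[0.3,0.4,-4.0,-0.05,0.1,-0.1],[0.3,0.4,-3.5,0,0.05,-0.05],[0.2,0.3,-2.5,0,0,0],[0,0.2,-1.5,0,0,0],[0,0,0,0,0,0],[0,0,0,0,0,0]],
])

```text
time: 6.17
position: [0.5511, 0.0594, 0.212]
tool_rot: [0.482, 0.518, -0.474, 0.525]
ft_force: [0.7, -1.0, -0.3]
grip_width: 0.0183
```

```bash
python3 - <<'E'
from h import *
o=goto([.551,.068,.175])
E
```

```text
t 6.17 pos [0.5511 0.0594 0.212 ] q [-0.096  0.439  1.635  0.003  1.052 -0.185] w 0.0183 F [ 0.7 -1.  -0.3]
shift cm [ 3.7   0.01 -0.86] turn [ 0.05  0.   -0.15]
```

Emit:
send_rows([
  [[1.5,0,-0.5,0.05,0,-0.1],[1.5,0,-0.4,0,0,-0.05],[1.0,0,0,0,0,0],[0.4,0,0,0,0,0],[0,0,0,0,0,0]],
])

```text
time: 6.58
position: [0.5521, 0.0647, 0.1672]
tool_rot: [0.481, 0.517, -0.48, 0.52]
ft_force: [0.3, 0.5, 0.7]
grip_width: 0.0183
```

```bash
python3 - <<'E'
from h import *
o=goto([.551,.068,.165])
E
```

```text
t 6.58 pos [0.5521 0.0647 0.1672] q [-0.083  0.506  1.666 -0.002  0.965 -0.159] w 0.0183 F [0.3 0.5 0.7]
shift cm [ 0.22 -0.09 -0.34] turn [-0.05  0.02 -0.04]
```

Emit:
send_rows([
  [[0.2,-0.1,-0.35,-0.05,0,-0.04],[0,0,0,0,0,0],[0,0,0,0,0,0]],
])

```text
time: 6.83
position: [0.5508, 0.0663, 0.1643]
tool_rot: [0.479, 0.519, -0.481, 0.519]
ft_force: [0.1, 0.8, -0.1]
grip_width: 0.0179
```

```bash
python3 snap.py w3; python3 - <<'E'
from h import *
o=goto([.551,.068,.165])
for n in ('side','top'):
    p,d=camera(n); np.savez(f'pics/{n}3.npz',p=p,d=d)
    b={'side':(195,265,280,360),'top':(170,240,290,380)}[n]
    a=cv2.resize(p[b[0]:b[1],b[2]:b[3]],None,fx=6,fy=6,interpolation=cv2.INTER_CUBIC); cv2.imwrite(f'pics/{n}3c.png',a[:,:,::-1])
E
```

```text
t 6.88 pos [0.5508 0.0664 0.1644] q [-0.08   0.511  1.667 -0.003  0.966 -0.157] w 0.0182 F [ 0.2 -0.5 -0.1]
shift cm [-0.06  0.04 -0.16] turn [-0.03  0.02  0.02]
```

View pics/w3.png

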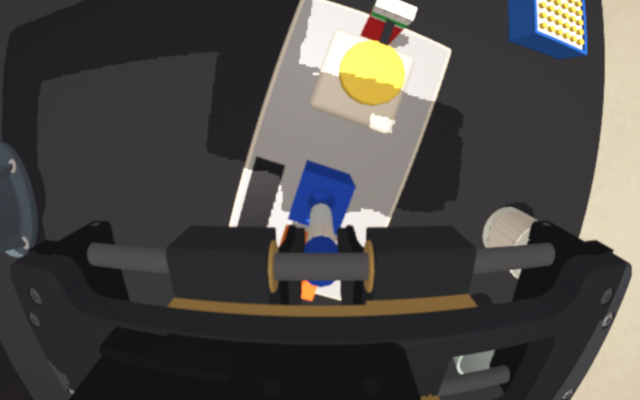

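View pics/side3c.png

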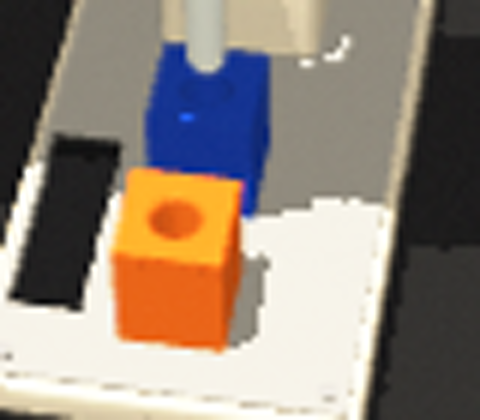

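View pics/top3c.png

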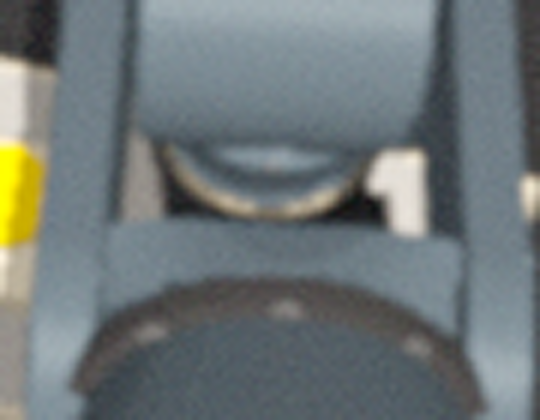

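```bash
python3 - <<'E'
from h import *
z=np.load('pics/w3.npz'); o={'position':z['position'],'tool_rot':z['tool_rot']}
X=[[.5508,.0664,.1016],[.551,.068,.085]]
print(project('wrist',X,o).round(1),project('side',X).round(1), ((project('side',X)-[280,195]+.5)*6).round(0))
p=z['p']; a=cv2.resize(p[155:260,270:370],None,fx=6,fy=6,interpolation=cv2.INTER_CUBIC)
a=np.clip(a.astype(float)*1.6,0,255).astype(np.uint8)
cv2.imwrite('pics/w3c.png',a[:,:,::-1])
q,d=load('pics/side3.npz'); b=cv2.resize(q[190:235,295:335],None,fx=14,fy=13,interpolation=cv2.INTER_CUBIC); b=np.clip(b.astype(float)*1.8,0,255).astype(np.uint8)
cv2.imwrite('pics/side3d.png',b[:,:,::-1])
print(((project('wrist',X,o)-[270,155]+.5)*6).round(0), ((project('side',X)-[295,190]+.5)*[14,13]).round(0))
E
```

```text
[[320.7 208.3]
 [321.1 200.4]] [[314.  204.9]
 [314.2 209.1]] [[207.  63.]
 [208.  87.]]
[[307. 323.]
 [310. 276.]] [[273. 201.]
 [276. 254.]]
```

View pics/w3c.png

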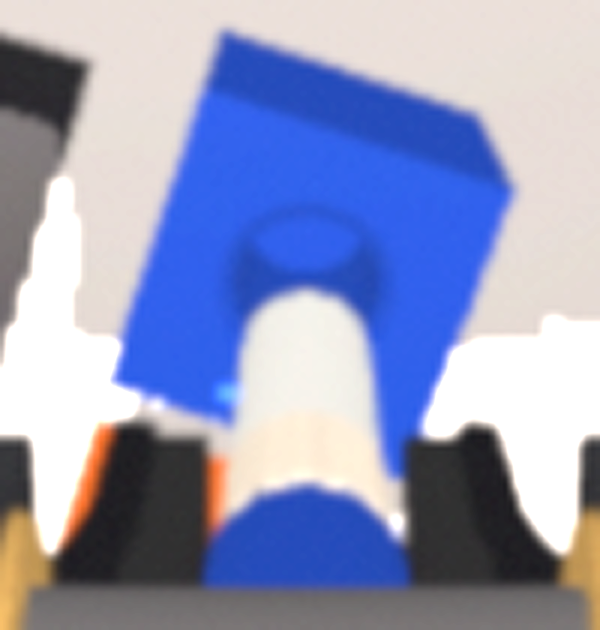

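View pics/side3d.png

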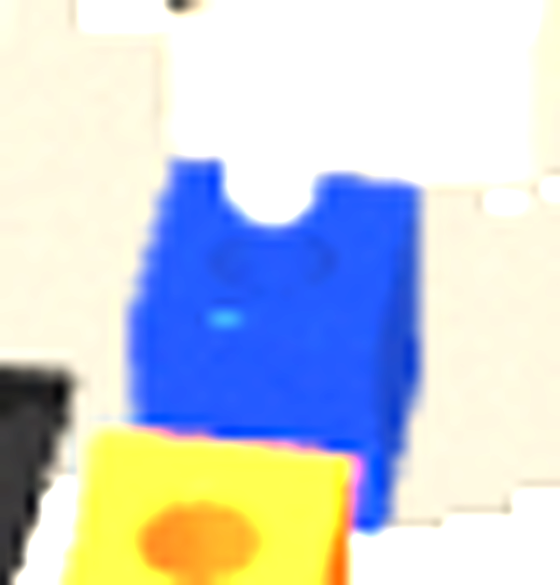

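```bash
python3 - <<'E'
from h import *
z=np.load('pics/w3.npz'); o={'position':z['position'],'tool_rot':z['tool_rot']}
t=np.linspace(0,2*np.pi,73)
for c,r in (((.5508,.0664,.1016),.008),((.551,.068,.085),.010)):
    X=np.c_[c[0]+r*np.cos(t),c[1]+r*np.sin(t),0*t+c[2]]
    a=(project('wrist',X,o)-[270,155]+.5)*6; b=(project('side',X)-[295,190]+.5)*[14,13]
    print('wrist',a.min(0).round(),a.max(0).round(),'side',b.min(0).round(),b.max(0).round())
E
```

```text
wrist [244. 262.] [370. 382.] side [227. 170.] [319. 232.]
wrist [236. 204.] [384. 346.] side [219. 216.] [333. 293.]
```

Emit:
send_rows([
  [[0.5,0.02,-0.16,-0.03,0.02,0.02],[0.5,0,0,0,0,0],[0.2,0,0,0,0,0]],
])

```text
time: 7.23
position: [0.552, 0.0683, 0.1531]
tool_rot: [0.48, 0.519, -0.478, 0.521]
ft_force: [-0.4, 0.3, -0.5]
grip_width: 0.0182
```

```bash
python3 - <<'E'
from h import *
o=goto([.551,.068,.145])
E
```

```text
t 7.23 pos [0.552  0.0683 0.1531] q [-0.078  0.527  1.678 -0.     0.933 -0.161] w 0.0182 F [-0.4  0.3 -0.5]
shift cm [ 0.81 -0.1   0.02] turn [ 0.01  0.01 -0.04]
```

Emit:
send_rows([
  [[0.4,-0.1,0,0,0,-0.04],[0.6,-0.05,0,0,0,0],[0.6,-0.05,0,0,0,0]],
])

```text
time: 7.48
position: [0.5503, 0.0683, 0.1362]
tool_rot: [0.479, 0.52, -0.479, 0.521]
ft_force: [-1.2, 0.6, -1.1]
grip_width: 0.0183
```

```bash
python3 - <<'E'
from h import *
o=goto([.551,.068,.106])
E
```

```text
t 7.48 pos [0.5503 0.0683 0.1362] q [-7.800e-02  5.510e-01  1.693e+00 -1.000e-03  8.970e-01 -1.600e-01] w 0.0183 F [-1.2  0.6 -1.1]
shift cm [3.02 0.06 0.03] turn [ 0.01  0.01 -0.01]
```

Emit:
send_rows([
  [[0.9,0.05,0,0,0,0],[0.9,0,0,0,0,0],[0.7,0,0,0,0,0]],
])

```text
time: 7.73
position: [0.5506, 0.0683, 0.1085]
tool_rot: [0.479, 0.52, -0.479, 0.521]
ft_force: [0.6, -0.1, -0.1]
grip_width: 0.018
```

```bash
python3 - <<'E'
from h import *
o=goto([.551,.068,.106])
E
```

```text
t 7.73 pos [0.5506 0.0683 0.1085] q [-7.800e-02  5.950e-01  1.711e+00 -1.000e-03  8.350e-01 -1.600e-01] w 0.018 F [ 0.6 -0.1 -0.1]
shift cm [0.25 0.03 0.03] turn [ 0.01  0.01 -0.01]
```

Emit:
send_rows([
  [[0.3,0.02,0,0,0,0],[0.1,0,0,0,0,0],[0,0,0,0,0,0]],
])

```text
time: 7.98
position: [0.5504, 0.0682, 0.1028]
tool_rot: [0.478, 0.521, -0.479, 0.52]
ft_force: [-2.1, -0.3, 3.8]
grip_width: 0.0179
```

Emit:
send_rows([
  [[0,0,0,0,0,0],[0,0,0,0,0,0],[0,0,0,0,0,0],[0,0,0,0,0,0]],
], gripper=0.5)

```text
time: 8.32
position: [0.551, 0.0682, 0.1029]
tool_rot: [0.478, 0.52, -0.479, 0.52]
ft_force: [0.4, 0.5, -0.3]
grip_width: 0.0369
```

```bash
python3 - <<'E'
from h import *
o=goto([.551,.068,.18])
E
```

```text
t 8.32 pos [0.551  0.0682 0.1029] q [-7.800e-02  6.040e-01  1.713e+00 -1.000e-03  8.250e-01 -1.600e-01] w 0.0369 F [ 0.4  0.5 -0.3]
shift cm [-7.71 -0.01  0.02] turn [0.01 0.01 0.01]
```

Emit:
send_rows([
  [[-1.0,0,0,0,0,0],[-2.5,0,0,0,0,0],[-3.0,0,0,0,0,0],[-1.0,0,1.5,0,0,0],[0,0,4.0,0,0,0],[0,0,4.0,0,0,0],[0,-0.2,4.0,0,0,0],[0,-0.2,4.0,0,0,0]],
])

```text
time: 8.98
position: [0.5625, -0.1037, 0.1864]
tool_rot: [0.475, 0.523, -0.474, 0.524]
ft_force: [0.6, -0.0, 0.4]
grip_width: 0.0435
```

```bash
python3 - <<'E'
from h import *
o=goto([.5096,-.2402,.16])
E
```

```text
t 8.98 pos [ 0.5625 -0.1037  0.1864] q [-3.780e-01  5.010e-01  1.606e+00  1.000e-03  1.033e+00 -4.760e-01] w 0.0435 F [ 0.6 -0.   0.4]
shift cm [ 2.63 -6.61 13.07] turn [ 0.15  0.   -0.02]
```

Emit:
send_rows([
  [[0,-1.7,3.6,0.15,0,0],[0,-1.7,3.6,0,0,0],[0.5,-1.6,3.0,0,0,0],[0.5,-0.8,1.3,0,0,0],[0.5,-0.2,0.3,0,0,0],[0,0,0,0,0,0]],
])

```text
time: 9.48
position: [0.5141, -0.2433, 0.1769]
tool_rot: [0.482, 0.512, -0.481, 0.524]
ft_force: [-0.1, 0.3, 0.3]
grip_width: 0.0435
```

```bash
python3 - <<'E'
from h import *
o=goto([.5096,-.2402,.12])
E
python3 snap.py w4
```

```text
t 9.48 pos [ 0.5141 -0.2433  0.1769] q [-6.390e-01  5.030e-01  1.635e+00  1.000e-03  9.850e-01 -7.120e-01] w 0.0435 F [-0.1  0.3  0.3]
shift cm [ 5.68 -0.51 -0.41] turn [-0.09  0.11 -0.13]
```

Emit:
send_rows([
  [[1.5,-0.5,-0.4,-0.09,0.1,-0.1],[2.0,0,0,0,0,0],[2.0,0,0,0,0,0],[0.5,0,0,0,0,0],[0,0,0,0,0,0]],
])

```text
time: 9.95
position: [0.5119, -0.2317, 0.115]
tool_rot: [0.477, 0.522, -0.475, 0.524]
ft_force: [0.8, -0.6, 0.1]
grip_width: 0.0439
```

```bash
python3 - <<'E'
from h import *
o=goto([.5096,-.2402,.073])
E
```

```text
t 9.95 pos [ 0.5119 -0.2317  0.115 ] q [-0.626  0.591  1.691  0.005  0.857 -0.723] w 0.0439 F [ 0.8 -0.6  0.1]
shift cm [ 4.2  -0.32  0.83] turn [ 0.11 -0.01 -0.04]
```

View pics/w4.png

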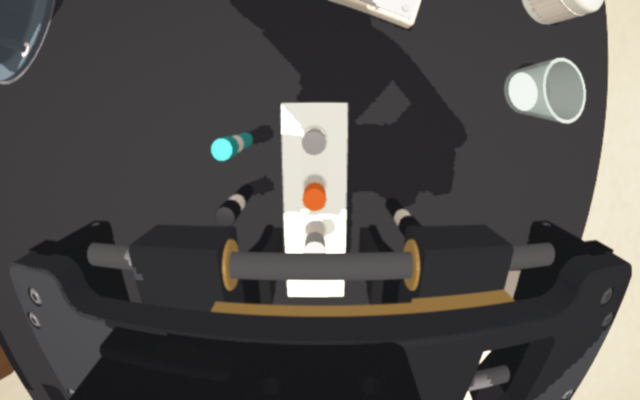

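Emit:
send_rows([
  [[0.5,-0.3,0.75,0.1,0,-0.04],[1.2,0,0,0,0,0],[1.3,0,0,0,0,0],[0.5,0,0,0,0,0],[0,0,0,0,0,0]],
])

```text
time: 10.37
position: [0.5119, -0.2382, 0.0802]
tool_rot: [0.478, 0.521, -0.477, 0.522]
ft_force: [0.2, -0.7, -0.3]
grip_width: 0.0436
```

```bash
python3 - <<'E'
from h import *
o=goto([.5096,-.2402,.073])
E
```

```text
t 10.37 pos [ 0.5119 -0.2382  0.0802] q [-6.340e-01  6.490e-01  1.703e+00  1.000e-03  7.870e-01 -7.220e-01] w 0.0436 F [ 0.2 -0.7 -0.3]
shift cm [ 0.72 -0.25  0.18] turn [ 0.06  0.01 -0.02]
```

Emit:
send_rows([
  [[0.4,-0.25,0.2,0.06,0,-0.02],[0.3,0,0,0,0,0],[0,0,0,0,0,0],[0,0,0,0,0,0]],
])

```text
time: 10.7
position: [0.5107, -0.2417, 0.0746]
tool_rot: [0.479, 0.519, -0.48, 0.521]
ft_force: [-0.7, -0.5, 1.1]
grip_width: 0.0437
```

```bash
python3 - <<'E'
from h import *
o=goto([.5096,-.2402,.073])
E
```

```text
t 10.7 pos [ 0.5107 -0.2417  0.0746] q [-0.639  0.658  1.706 -0.002  0.773 -0.719] w 0.0437 F [-0.7 -0.5  1.1]
shift cm [ 0.16 -0.09 -0.16] turn [-0.01  0.03 -0.02]
```

Emit:
send_rows([
  [[0.15,-0.1,-0.15,0,0.02,-0.02],[0,0,0,0,0,0]],
])

```text
time: 10.87
position: [0.5098, -0.2406, 0.0737]
tool_rot: [0.479, 0.519, -0.48, 0.521]
ft_force: [-0.9, -0.5, -0.3]
grip_width: 0.0435
```

```bash
python3 - <<'E'
from h import *
o=goto([.5096,-.2402,.073])
E
```

```text
t 10.87 pos [ 0.5098 -0.2406  0.0737] q [-0.638  0.659  1.709 -0.002  0.772 -0.719] w 0.0435 F [-0.9 -0.5 -0.3]
shift cm [ 0.07 -0.02 -0.04] turn [-0.01  0.02 -0.01]
```

Emit:
send_rows([
  [[0.05,0,0,0,0,0],[0,0,0,0,0,0],[0,0,0,0,0,0],[0,0,0,0,0,0],[0,0,0,0,0,0],[0,0,0,0,0,0]],
], gripper=1, force=20)

```text
time: 11.37
position: [0.5102, -0.2407, 0.0739]
tool_rot: [0.479, 0.519, -0.48, 0.521]
ft_force: [0.8, 0.4, -0.4]
grip_width: 0.0185
```

```bash
python3 - <<'E'
from h import *
o=goto([.5096,-.2402,.1])
E
```

```text
t 11.37 pos [ 0.5102 -0.2407  0.0739] q [-0.638  0.659  1.709 -0.002  0.771 -0.719] w 0.0185 F [ 0.8  0.4 -0.4]
shift cm [-2.61 -0.05 -0.04] turn [-0.01  0.03 -0.01]
```

Emit:
send_rows([
  [[-0.7,0,0,0,0,0],[-1.0,0,0,0,0,0],[-1.0,0,0,0,0,0]],
])

```text
time: 11.62
position: [0.5086, -0.2396, 0.1006]
tool_rot: [0.479, 0.521, -0.48, 0.519]
ft_force: [-0.2, 0.4, -0.6]
grip_width: 0.0184
```

```bash
python3 - <<'E'
from h import *
o=goto([.51,-.2405,.14])
E
```

```text
t 11.62 pos [ 0.5086 -0.2396  0.1006] q [-6.380e-01  6.150e-01  1.695e+00 -1.000e-03  8.340e-01 -7.190e-01] w 0.0184 F [-0.2  0.4 -0.6]
shift cm [-3.94  0.12  0.1 ] turn [-0.01 -0.01  0.02]
```

Emit:
send_rows([
  [[-1.3,0.1,0.1,0,0,0],[-1.3,0,0,0,0,0],[-1.4,0,0,0,0,0],[-2.0,0,0,0,0,0],[-2.0,0,0,0,0,0],[-1.0,0.3,-2.0,0,0,0],[0,0.7,-3.5,0,0,0],[0,0.7,-3.5,0,0,0]],
])

```text
time: 12.28
position: [0.5235, -0.1562, 0.2069]
tool_rot: [0.482, 0.511, -0.482, 0.524]
ft_force: [0.3, 0.4, -0.5]
grip_width: 0.0185
```

```bash
python3 - <<'E'
from h import *
o=goto([.5336,-.0005,.18])
E
```

```text
t 12.28 pos [ 0.5235 -0.1562  0.2069] q [-0.492  0.436  1.66  -0.005  1.029 -0.561] w 0.0185 F [ 0.3  0.4 -0.5]
shift cm [  2.52   2.09 -15.5 ] turn [-0.1   0.12 -0.12]
```

Emit:
send_rows([
  [[0,0.5,-3.8,-0.1,0.1,-0.1],[0.4,0.5,-3.8,0,0,0],[0.4,0.4,-3.0,0,0,0],[0.4,0.3,-2.0,0,0,0],[0.5,0.1,-1.0,0,0,0],[0.5,0,0,0,0,0],[0,0,0,0,0,0]],
])

```text
time: 12.87
position: [0.5325, -0.0085, 0.1936]
tool_rot: [0.48, 0.516, -0.475, 0.527]
ft_force: [1.0, -0.9, 0.6]
grip_width: 0.0182
```

```bash
python3 - <<'E'
from h import *
o=goto([.5336,-.0005,.166])
E
```

```text
t 12.87 pos [ 0.5325 -0.0085  0.1936] q [-0.225  0.436  1.707 -0.002  0.981 -0.312] w 0.0182 F [ 1.  -0.9  0.6]
shift cm [ 2.75  0.14 -0.8 ] turn [ 0.06  0.06 -0.15]
```

Emit:
send_rows([
  [[1.0,0.1,-0.5,0.06,0.05,-0.1],[1.0,0.05,-0.2,0,0,0],[0.6,0,0,0,0,0],[0,0,0,0,0,0]],
])

```text
time: 13.2
position: [0.5347, -0.0053, 0.1656]
tool_rot: [0.481, 0.517, -0.48, 0.521]
ft_force: [0.0, 0.8, -0.3]
grip_width: 0.0182
```

```bash
python3 - <<'E'
from h import *
o=goto([.5336,-.0005,.166])
E
```

```text
t 13.2 pos [ 0.5347 -0.0053  0.1656] q [-2.180e-01  4.830e-01  1.721e+00 -1.000e-03  9.310e-01 -2.940e-01] w 0.0182 F [ 0.   0.8 -0.3]
shift cm [-0.04 -0.08 -0.49] turn [-0.05  0.03 -0.05]
```

Emit:
send_rows([
  [[0,-0.1,-0.45,-0.05,0.03,-0.05],[0,0,0,0,0,0],[0,0,0,0,0,0]],
])

```text
time: 13.45
position: [0.5329, -0.0024, 0.164]
tool_rot: [0.479, 0.52, -0.48, 0.518]
ft_force: [-0.8, -0.3, -0.7]
grip_width: 0.0177
```

```bash
python3 snap.py w5; python3 - <<'E'
from h import *
o=goto([.5336,-.0005,.166])
p,d=camera('side'); np.savez('pics/side5.npz',p=p,d=d)
z=np.load('pics/w5.npz'); o={'position':z['position'],'tool_rot':z['tool_rot']}
t=np.linspace(0,2*np.pi,73); P=z['position']; foot=P-[0,0,.0639]
for c,r in ((foot,.008),((.5336,-.0005,.085),.010)):
    X=np.c_[c[0]+r*np.cos(t),c[1]+r*np.sin(t),0*t+c[2]]
    a=(project('wrist',X,o)-[270,155]+.5)*6; b=(project('side',X)-[285,205]+.5)*[12,12]
    print('wrist',a.min(0).round(),a.max(0).round(),'side',b.min(0).round(),b.max(0).round())
w=z['p']; a=cv2.resize(w[155:260,270:370],None,fx=6,fy=6,interpolation=cv2.INTER_CUBIC)
b=cv2.resize(p[205:255,285:335],None,fx=12,fy=12,interpolation=cv2.INTER_CUBIC)
g=lambda x:np.clip(x.astype(float)*1.4,0,255).astype(np.uint8)
cv2.imwrite('pics/w5c.png',g(a)[:,:,::-1]); cv2.imwrite('pics/s5c.png',g(b)[:,:,::-1])
E
```

```text
t 13.5 pos [ 0.5329 -0.0024  0.1641] q [-0.214  0.486  1.72   0.     0.938 -0.294] w 0.0181 F [ 0.4  0.9 -0.5]
shift cm [-0.19  0.09 -0.18] turn [-0.03 -0.01  0.03]
wrist [245. 262.] [370. 382.] side [245. 243.] [328. 305.]
wrist [240. 205.] [388. 347.] side [241. 277.] [343. 356.]
```

View pics/w5c.png

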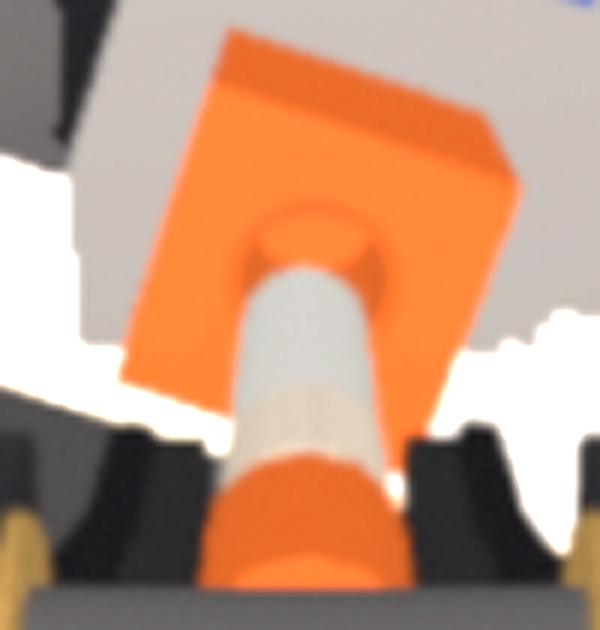

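View pics/s5c.png

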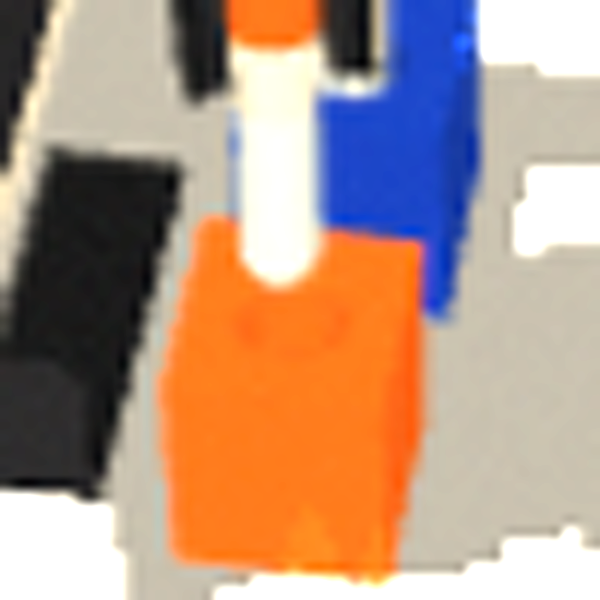

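```bash
python3 - <<'E'
from h import *
u=np.random.default_rng(0).normal(size=(4000,3)); u/=np.linalg.norm(u,axis=1)[:,None]
for tag,dz,off,sc,so in (('w3',.0628,None,(14,13),(295,190)),('w5',.0639,None,(12,12),(285,205))):
    z=np.load(f'pics/{tag}.npz'); o={'position':z['position'],'tool_rot':z['tool_rot']}
    c=z['position']-[0,0,dz-.008]
    X=c+.008*u
    a=(project('wrist',X,o)-[270,155]+.5)*6; b=(project('side',X)-so+.5)*sc
    print(tag,z['position'].round(4),'wrist',a.min(0).round(),a.max(0).round(),'side',b.min(0).round(),b.max(0).round())
    for e in (.002,-.002):
      X=c+.008*u+[0,e,0]
      a=(project('wrist',X,o)-[270,155]+.5)*6; b=(project('side',X)-so+.5)*sc
      print(e,'wrist',a.min(0).round(),'side',b.max(0).round())
E
```

```text
w3 [0.5508 0.0663 0.1643] wrist [242. 278.] [372. 408.] side [225. 129.] [318. 215.]
0.002 wrist [243. 262.] side [317. 207.]
-0.002 wrist [241. 293.] side [319. 223.]
w5 [ 0.5329 -0.0024  0.164 ] wrist [243. 277.] [372. 406.] side [244. 206.] [326. 288.]
0.002 wrist [244. 261.] side [326. 281.]
-0.002 wrist [242. 292.] side [327. 296.]
```

Emit:
send_rows([
  [[0.3,0.13,-0.1,-0.03,0,0.03],[0.5,0,0,0,0,0],[0.3,0,0,0,0,0]],
])

```text
time: 13.8
position: [0.5354, -0.0013, 0.1539]
tool_rot: [0.48, 0.519, -0.478, 0.521]
ft_force: [-0.8, -0.5, -0.3]
grip_width: 0.0184
```

```bash
python3 - <<'E'
from h import *
o=goto([.5341,-.0012,.14])
E
```

```text
t 13.8 pos [ 0.5354 -0.0013  0.1539] q [-0.212  0.502  1.729  0.002  0.907 -0.296] w 0.0184 F [-0.8 -0.5 -0.3]
shift cm [ 1.39 -0.13 -0.02] turn [ 0.01 -0.   -0.04]
```

Emit:
send_rows([
  [[0.3,-0.12,0,0,0,-0.04],[0.5,-0.05,0,0,0,0],[0.6,-0.05,0,0,0,0]],
])

```text
time: 14.05
position: [0.5335, -0.0014, 0.1391]
tool_rot: [0.479, 0.52, -0.479, 0.521]
ft_force: [1.0, -0.0, -0.5]
grip_width: 0.0186
```

```bash
python3 - <<'E'
from h import *
o=goto([.5341,-.0012,.107])
E
```

```text
t 14.05 pos [ 0.5335 -0.0014  0.1391] q [-0.212  0.524  1.743 -0.     0.874 -0.295] w 0.0186 F [ 1.  -0.  -0.5]
shift cm [ 3.21  0.06 -0.02] turn [ 0.01  0.   -0.01]
```

Emit:
send_rows([
  [[0.9,0.05,0,0,0,0],[0.9,0,0,0,0,0],[0.8,0,0,0,0,0]],
])

```text
time: 14.3
position: [0.534, -0.0014, 0.1107]
tool_rot: [0.479, 0.52, -0.479, 0.521]
ft_force: [0.6, 0.2, -0.4]
grip_width: 0.0184
```

```bash
python3 - <<'E'
from h import *
o=goto([.5341,-.0012,.105])
E
```

```text
t 14.3 pos [ 0.534  -0.0014  0.1107] q [-0.212  0.57   1.763 -0.     0.807 -0.295] w 0.0184 F [ 0.6  0.2 -0.4]
shift cm [ 0.57  0.02 -0.02] turn [ 0.01  0.   -0.01]
```

Emit:
send_rows([
  [[0.4,0.02,0,0,0,0],[0.2,0,0,0,0,0],[0.1,0,0,0,0,0],[0,0,0,0,0,0]],
])

```text
time: 14.63
position: [0.5355, -0.0018, 0.1038]
tool_rot: [0.479, 0.52, -0.478, 0.521]
ft_force: [0.4, 0.9, 0.0]
grip_width: 0.0184
```

Emit:
send_rows([
  [[0,0,0,0,0,0],[0,0,0,0,0,0],[0,0,0,0,0,0],[0,0,0,0,0,0]],
], gripper=0.5)

```text
time: 14.97
position: [0.5359, -0.0019, 0.1033]
tool_rot: [0.479, 0.519, -0.478, 0.521]
ft_force: [-0.8, -0.5, 0.0]
grip_width: 0.0367
```

Emit:
send_rows([
  [[-1.0,0,0,0,0,0],[-2.0,0,0,0,0,0],[-3.0,0,0,0,0,0],[-2.0,0,0,0,0,0],[0,0,0,0,0,0],[0,0,0,0,0,0]],
])

```text
time: 15.47
position: [0.5342, -0.0015, 0.187]
tool_rot: [0.478, 0.521, -0.479, 0.52]
ft_force: [-0.2, 0.0, -0.7]
grip_width: 0.0434
```

```bash
python3 - <<'E'
from h import *
o=goto([.576,.169,.19])
E
python3 snap.py w6
```

```text
t 15.47 pos [ 0.5342 -0.0015  0.187 ] q [-0.212  0.454  1.697 -0.     0.992 -0.295] w 0.0434 F [-0.2  0.  -0.7]
shift cm [ -0.31   5.58 -16.65] turn [ 0.01 -0.    0.01]
```

View pics/w6.png

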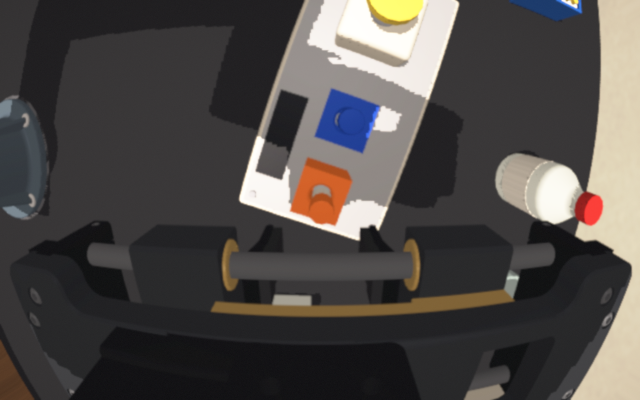

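Emit:
send_rows([
  [[0,1.1,-3.3,0,0,0],[0,1.1,-3.5,0,0,0],[0,1.1,-3.5,0,0,0],[0,1.0,-3.0,0,0,0],[0,0.6,-1.5,0,0,0],[0,0,0,0,0,0],[0,0,0,0,0,0]],
], gripper=1, force=10)

```text
time: 16.1
position: [0.569, 0.154, 0.1792]
tool_rot: [0.477, 0.522, -0.484, 0.516]
ft_force: [-0.1, -0.1, 0.1]
grip_width: 0.0052
```

```bash
python3 - <<'E'
from h import *
o=goto([.576,.169,.14])
E
python3 snap.py w7
```

```text
t 16.1 pos [0.569  0.154  0.1792] q [ 0.075  0.537  1.557 -0.     1.06  -0.003] w 0.0052 F [-0.1 -0.1  0.1]
shift cm [ 3.91  0.86 -1.44] turn [-0.04  0.    0.13]
```

View pics/w7.png

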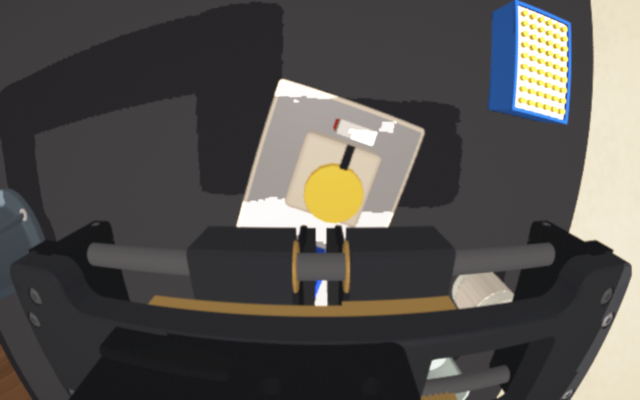

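```bash
python3 - <<'E'
from h import *
z=np.load('pics/w7.npz'); o={'position':z['position'],'tool_rot':z['tool_rot']}
p=z['p']; m=cv2.inRange(hsv(p),(20,120,80),(36,255,255)); n,l,s,ce=cv2.connectedComponentsWithStats(m)
for i in range(1,n):
    if s[i,4]>500: print(s[i],ce[i],onplane('wrist',ce[i],.126,o)[0].round(4))
print(project('wrist',[[.576,.169,.126]],o))
E
```

```text
[ 304  164   59   59 2714] [333.0541636  193.11090641] [0.5762 0.1693 0.126 ]
[[332.79642712 193.48351951]]
```

Consistent across three cameras. Approach above the plunger.

Emit:
send_rows([
  [[1.0,0.6,-1.2,-0.04,0,0.1],[1.3,0.3,-0.2,0,0,0],[0.8,0,0,0,0,0],[0,0,0,0,0,0],[0,0,0,0,0,0]],
])

```text
time: 16.57
position: [0.5743, 0.1625, 0.1438]
tool_rot: [0.477, 0.521, -0.484, 0.517]
ft_force: [-0.2, 0.2, 0.2]
grip_width: 0.0006
```

```bash
python3 - <<'E'
from h import *
o=goto([.576,.169,.128])
E
```

```text
t 16.57 pos [0.5743 0.1625 0.1438] q [ 0.09   0.592  1.57  -0.003  0.99   0.015] w 0.0006 F [-0.2  0.2  0.2]
shift cm [ 1.57  0.24 -0.64] turn [-0.06  0.02  0.1 ]
```

Emit:
send_rows([
  [[0.6,0.2,-0.6,-0.06,0,0.1],[0.4,0,0,0,0,0],[0,0,0,0,0,0],[0,0,0,0,0,0]],
])

```text
time: 16.9
position: [0.5758, 0.1668, 0.1329]
tool_rot: [0.479, 0.519, -0.48, 0.52]
ft_force: [-0.5, -0.9, 0.4]
grip_width: 0.0004
```

```bash
python3 - <<'E'
from h import *
o=goto([.576,.169,.113])
E
```

```text
t 16.9 pos [0.5758 0.1668 0.1329] q [ 0.097  0.606  1.579 -0.003  0.956  0.019] w 0.0004 F [-0.5 -0.9  0.4]
shift cm [ 1.99  0.03 -0.23] turn [-0.02  0.03 -0.01]
```

Emit:
send_rows([
  [[0.4,0,-0.2,0,0,0],[0.4,0,0,0,0,0],[0.3,0,0,0,0,0],[0,0,0,0,0,0]],
])

```text
time: 17.23
position: [0.5765, 0.169, 0.1226]
tool_rot: [0.48, 0.518, -0.479, 0.521]
ft_force: [0.5, -1.2, 3.0]
grip_width: 0.0003
```

```bash
python3 - <<'E'
from h import *
o=goto([.576,.169,.113])
E
```

```text
t 17.23 pos [0.5765 0.169  0.1226] q [ 0.101  0.621  1.585 -0.004  0.932  0.023] w 0.0003 F [ 0.5 -1.2  3. ]
shift cm [ 0.96 -0.05 -0.01] turn [-0.01  0.03 -0.03]
```

Emit:
send_rows([
  [[0.4,-0.03,0,0,0.02,-0.02],[0.4,0,0,0,0,0],[0.15,0,0,0,0,0],[0,0,0,0,0,0]],
])

```text
time: 17.57
position: [0.5767, 0.1691, 0.114]
tool_rot: [0.48, 0.519, -0.479, 0.521]
ft_force: [-1.4, -0.4, 6.1]
grip_width: 0.0003
```

```bash
python3 - <<'E'
from h import *
o=goto([.576,.169,.113])
E
```

```text
t 17.57 pos [0.5767 0.1691 0.114 ] q [ 1.00e-01  6.34e-01  1.59e+00 -1.00e-03  9.15e-01  2.00e-02] w 0.0003 F [-1.4 -0.4  6.1]
shift cm [ 0.1  -0.07  0.  ] turn [-0.01  0.01 -0.02]
```

Emit:
send_rows([
  [[0.1,0,0,0,0,0],[0,0,0,0,0,0],[0,0,0,0,0,0],[0,0,0,0,0,0]],
])

```text
time: 17.9
position: [0.5766, 0.169, 0.114]
tool_rot: [0.48, 0.519, -0.479, 0.521]
ft_force: [-1.2, 0.4, 5.8]
grip_width: 0.0008
```

```bash
python3 snap.py w8; python3 - <<'E'
from h import *
o=goto([.576,.169,.113])
p,d=camera('side'); cv2.imwrite('pics/side8.png',p[:,:,::-1]); 
q,d2=camera('top'); cv2.imwrite('pics/top8.png',q[:,:,::-1])
a=cv2.resize(p[140:270,240:400],None,fx=4.8,fy=4.5,interpolation=cv2.INTER_CUBIC); cv2.imwrite('pics/side8c.png',a[:,:,::-1])
w=np.load('pics/w8.npz')['p']
a=cv2.resize(w[130:260,250:410],None,fx=4.8,fy=4.5,interpolation=cv2.INTER_CUBIC); cv2.imwrite('pics/w8c.png',a[:,:,::-1])
goto([.576,.169,.113])
E
```

```text
t 17.95 pos [0.5767 0.169  0.1141] q [ 1.00e-01  6.33e-01  1.59e+00 -1.00e-03  9.15e-01  2.00e-02] w 0.0006 F [-1.8  0.1  5.5]
shift cm [ 0.11 -0.07 -0.  ] turn [-0.01  0.01 -0.03]
t 18.05 pos [0.5767 0.1691 0.114 ] q [ 1.000e-01  6.330e-01  1.591e+00 -1.000e-03  9.150e-01  2.000e-02] w 0.0008 F [-1.8 -0.9  5.2]
shift cm [ 0.1  -0.07  0.  ] turn [-0.01  0.01 -0.03]
```

View pics/side8.png

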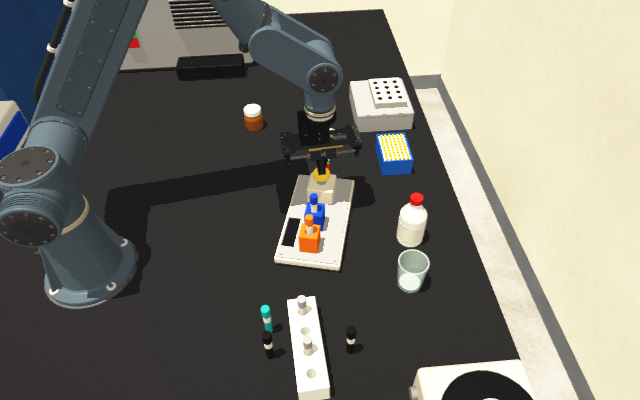

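View pics/side8c.png

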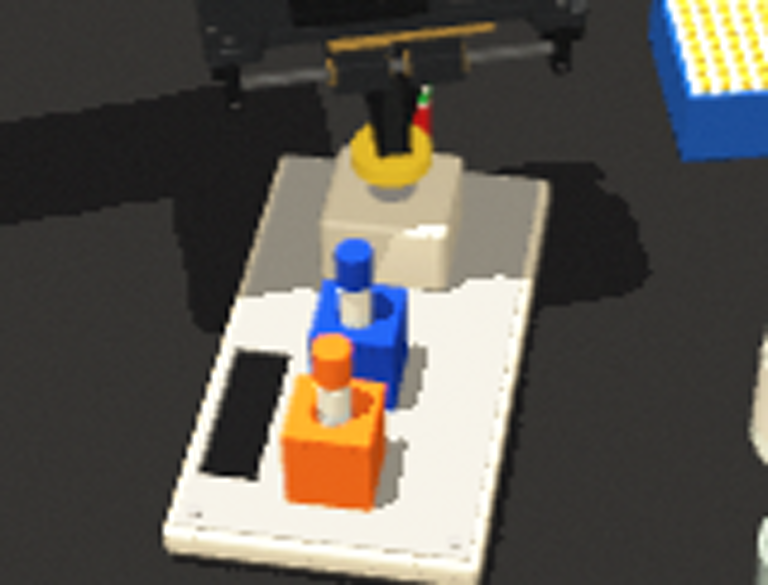

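View pics/w8c.png

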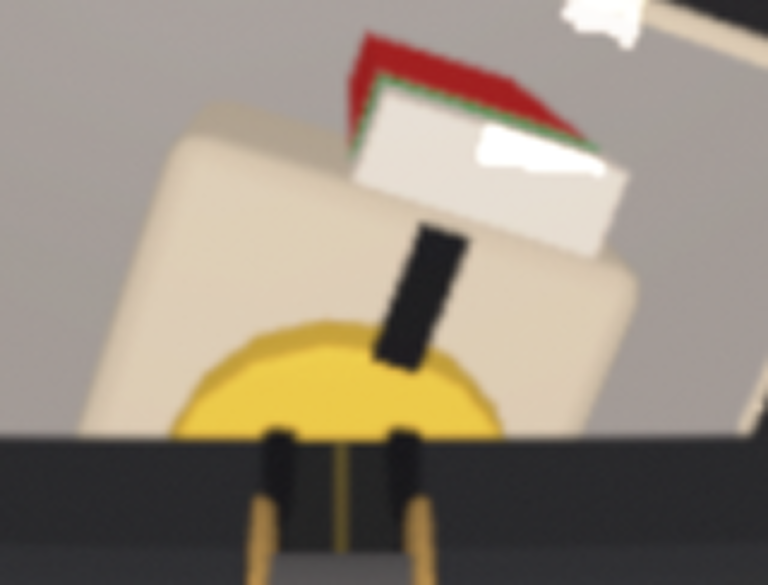

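View pics/top8.png

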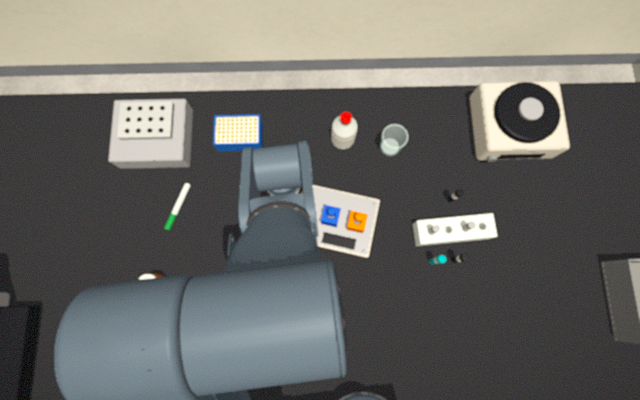

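```bash
python3 - <<'E'
from h import *
p,d=camera('side')
for c in ('blue','orange','yellow'):
    for m,s,ce in blobs(p,c,20):
        X,uv=cloud('side',d,m)
        k=(abs(X[:,0]-.55)<.06)&(X[:,1]>-.05)&(X[:,1]<.21)
        if k.sum()>15:
            z=X[k,2]; print(c,s,X[k].mean(0).round(3),np.percentile(z,[5,50,75,90,97]).round(4))
goto([.576,.169,.113])
E
```

```text
blue [305 193  20  38 326] [0.555 0.06  0.088] [0.047  0.085  0.0879 0.1322 0.1353]
orange [305 217  13  17  78] [ 0.538 -0.003  0.112] [0.0834 0.1185 0.1267 0.1323 0.1354]
orange [299 227  21  26 296] [ 0.533 -0.019  0.059] [0.0347 0.0605 0.0737 0.0809 0.0846]
yellow [317 175  12   4  21] [0.577 0.152 0.114] [0.1113 0.1144 0.1157 0.1162 0.1165]
t 18.1 pos [0.5767 0.1691 0.1141] q [ 1.000e-01  6.330e-01  1.591e+00 -1.000e-03  9.150e-01  2.000e-02] w 0.0002 F [-0.6 -0.2  5.7]
shift cm [ 0.11 -0.07  0.  ] turn [-0.01  0.01 -0.03]
```

```bash
python3 - <<'E'
from rig import *
print(hand_in())
E
```

```text
the job is handed in; nothing more can be done
None
```

I moved the blue and orange tubes from the rack into the wells of their own colour. I then pressed the plunger into the green band and handed the job in at about 18 s of the 61 s, still holding it there.

**Tubes:** The last side-camera depth puts both cap tops at about 0.132–0.135 m, against 0.134 m when fully home. The blue tube touched bottom with 3.8 N at exactly the expected height. The orange one was lowered to its home height and released there without a clear touch, so its check rests on the depth reading and the picture.

**Plunger:** The fingertip was steady at z = 0.114 m, which is 12 mm of travel; the green band is 9–17 mm and red starts at 20 mm. The wrist force read 5.2–6.1 N, against about 6.0 N expected at that travel. The depth on the visible part of the plunger top agreed, at 0.114 m. The pictures did not show the pointer against the gauge post clearly enough to read the band directly.

**Rest of the bench:** The grey tubes, the black and turquoise look-alikes and most of the other items looked in place in the final pictures; the jar was partly hidden by the arm in the top view.

**Disagreement:** Before insertion, the camera estimates of the tube feet differed from the nominal grasp by up to about 2.5 mm for blue and 1.5 mm for orange. Both tubes still went into their holes with side forces of about 1 N or less.

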